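# Sort keyed collars onto the studio press spindles

### The job

Set up the studio's roller press: sort the three loose metal collars by where their key slot is. Slide each of the two that fit fully home on its own keyed spindle, until its end is against the end plate, and stand the odd one, whose slot matches neither spindle, upright inside the low wooden tray. Don't knock the paint bottle, jars and tub about.

Things in the scene. Friction and masses are not known exactly. Their poses are not given: they have to be found in the camera images.
- collar_top: Loose aluminium block collar, 64 mm long (x), 56 wide (y), 72 high, 0.35 kg, on a flat foot; origin: centre of the underside. A 30 mm eight-sided bore runs through along x, axis 36 mm up. Faces are flat. Key slot 12 mm wide, from the bore up through the middle of the top, full length (same either way round).
- collar_side: Loose aluminium block collar, 64 mm long (x), 56 wide (y), 72 high, 0.35 kg, on a flat foot; origin: centre of the underside. A 30 mm eight-sided bore runs through along x, axis 36 mm up. Faces are flat. Key slot 12 mm wide, from the bore out through the +y side (z 30 to 42 mm), full length; top unbroken. Turned half round it does not fit.
- collar_offset: Loose aluminium block collar, 64 mm long (x), 56 wide (y), 72 high, 0.35 kg, on a flat foot; origin: centre of the underside. A 30 mm eight-sided bore runs through along x, axis 36 mm up. Faces are flat. Key slot 12 mm wide in the top, off the middle (y +8 to +20 mm), down to the side of the bore: fits neither spindle.
- spindle_top: Fixed dark steel station; origin on the table below the spindle, at the inner face of the end plate (96 mm wide, 66 high). A 26 mm round steel spindle with tapered nose sticks out 56 mm from the plate along local -x (roughly to the robot), axis 36 mm up. Key: brass bar 8 mm thick, 40 long from the plate, standing 11 mm up from the spindle's top.
- top_home (a point): Point on the table in the channel of spindle_top, 32 mm from the plate on the spindle's line: where the collar's origin is when fully home, with its x axis along this frame's x (either way for collar_top only).
- top_mouth (a point): Point on the table at the channel's open end, 105 mm from the plate, mid-channel. Two guide walls, 60 mm high, 12 thick and 60 apart, run 80 mm out from the plate, then flare to about 85 mm apart here. No floor: collars slide on the table.
- spindle_side: Fixed dark steel station; origin on the table below the spindle, at the inner face of the end plate (96 mm wide, 66 high). A 26 mm round steel spindle with tapered nose sticks out 56 mm from the plate along local -x (roughly to the robot), axis 36 mm up. Key: brass bar 8 mm thick, 40 long from the plate, standing 11 mm out from the spindle's local +y side.
- side_home (a point): Point on the table in the channel of spindle_side, 32 mm from the plate on the spindle's line: where the collar's origin is when fully home, with its x axis along this frame's x (either way for collar_top only).
- side_mouth (a point): Point on the table at the channel's open end, 105 mm from the plate, mid-channel. Two guide walls, 60 mm high, 12 thick and 60 apart, run 80 mm out from the plate, then flare to about 85 mm apart here. No floor: collars slide on the table.
- tray: Fixed low dark wooden tray, 130 mm (x) by 120 mm (y) outside, walls 20 mm high and 5 mm thick, floor 5 mm thick; origin at the centre of its underside.
- paint_bottle: Bystander: white paint bottle with a black cap, 62 mm across, 150 mm tall, standing beyond the tray; origin at the centre of its underside.
- paint_jar: Bystander: orange paint jar with black cap, 72 mm across, 90 mm tall; origin at the centre of its underside.
- gesso_jar: Bystander: white jar with black cap, 72 mm across, 85 mm tall; origin at the centre of its underside.
- paint_tub: Bystander: red paint tub with white lid, 68 mm across, 60 mm tall; origin at the centre of its underside.
Things that resemble listed ones, but are neither listed nor needed, are in the scene too. What is shaped like the collar_side but green is not meant.

How it is judged:
At the end, for the whole second after the job is handed in: The top-slot collar and the side-slot collar are each on their matching spindle, within 4.5 mm of touching the end plate, upright on the table; the offset-slot collar stands upright on the floor of the tray (origin within 50 mm in x and 45 mm in y of the tray's centre); all at rest (x of collar_top in the frame of spindle_top between -0.0365 and -0.028 m and y of collar_top in the frame of spindle_top between -0.006 and 0.006 m and height (world z) of collar_top between -0.004 and 0.006 m and angle between each of collar_top, collar_side's own z axis and vertical below 0.1 rad and linear speed of each of collar_top, collar_side, collar_offset below 0.01 m/s and x of collar_side in the frame of spindle_side between -0.0365 and -0.028 m and y of collar_side in the frame of spindle_side between -0.006 and 0.006 m and height (world z) of collar_side between -0.004 and 0.006 m and x of collar_offset in the frame of tray between -0.05 and 0.05 m and y of collar_offset in the frame of tray between -0.045 and 0.045 m and height (world z) of collar_offset below 0.012 m and angle between collar_offset's own z axis and vertical below 0.12 rad).
It fails at once if the paint bottle is shifted by more than 30 mm or tipped over (distance of paint_bottle from where it was at the start of the episode above 0.03 m or angle between paint_bottle's own z axis and vertical above 0.4 rad).
It fails at once if the paint jar is shifted by more than 30 mm or tipped over (distance of paint_jar from where it was at the start of the episode above 0.03 m or angle between paint_jar's own z axis and vertical above 0.4 rad).
It fails at once if the gesso jar is shifted by more than 30 mm or tipped over (distance of gesso_jar from where it was at the start of the episode above 0.03 m or angle between gesso_jar's own z axis and vertical above 0.4 rad).
It fails at once if the paint tub is shifted by more than 30 mm or tipped over (distance of paint_tub from where it was at the start of the episode above 0.03 m or angle between paint_tub's own z axis and vertical above 0.4 rad).
It also fails if it takes over 72 s, if anything falls off the work surface, if the arm or the gripper's body presses on something with over 40 N, if the wrist force passes 120 N, or if a joint passes its speed limit or range.

### The arm

A 6-joint arm with a two-finger parallel gripper is mounted at the origin on the work surface. World frame = base frame: x ahead of the robot, y to its left, z up, the work surface at z = 0. Lengths are in m, angles in rad, forces in N, time in s.
With the tool pointing down it reaches from about 0.375 to 0.9 m from the base axis. Payload 3.1 kg.
Tool frame: the origin (TCP) lies between the finger pads; the fingertips stand 17 mm ahead of it and the grasp point (between the pads) lies 2 mm behind it; z points along the fingers, y is the line along which they close (so a half turn about z gives the same grasp; the last joint's range is limited). The gripper opens to 85 mm and grips with 20 to 120 N. Pads are 22 mm wide; open, the fingers measure 114 mm over their backs; the gripper's body (76 mm by 85 mm) begins 54 mm behind the grasp point. The pads swing forward as they close: fully open they stand 13 mm farther back than shut.
Start: joints at [1.006, 0.527, 1.433, -0, 1.181, -0.178], TCP at [0.236, 0.579, 0.248] pointing down, gripper open.
Joint ranges: [-3.08, 3.08], [-0.75, 2.2], [0.22, 2.44], [-1.43, 4.57], [0, 2.65], [-2.85, 2.85]. Speed limits (rad/s): [2.79, 2.79, 3.14, 3.14, 3.14, 3.14].

### API

Orientations are given as a unit quaternion [x, y, z, w].
In Python, from station import sense, vision, order gives the robot as it stands.
- The arm moves only by the shell command python3 -m crank 'ROWS' [OPENING] [FORCE]. ROWS is JSON, a list of rows, each an object with "dp": the shift along the world's x, y, z in units of 30 mm (1.0 is 30 mm), a list of three; "angular": the turn, a rotation vector about the world's x, y, z in degrees, a list of three. In form: [{"dp": [dx, dy, dz], "angular": [ax, ay, az]}, ...]. A call has 1 to 20 rows; each row shifts and turns the commanded pose from where the row before left it; what a row does not reach is not made up. A row lasts 1/10 s, in which the tool goes at most 50 mm and 8.59 degrees, less where a joint would pass 70% of its speed; a pose out of reach is approached as far as the arm can. A call is refused whole if a number of a shift passes 1 or a number of a turn 8.59, either way. A call with a gripper value outside its range is refused whole. OPENING is the closure, from 0 (fully open) to 1 (shut), set as the call begins (- or left out, the last holds). The fingers move at their own pace and stop on an object; FORCE is the grip in N (left out, the last holds). Time passes only in rows, so rows that do not move let the fingers close. It gives the time, the measured TCP pose, the force, the opening and the grip force at its end, in the units of the state.
- sense(): the state, without advancing time (a new reading comes with each control period).
- vision.snapshot(name): name is "side" or "top" or "wrist"; returns a dict with "image" (420x560x3 uint8, blue, green, red), "range_z" (420x560 float32, m along the optical axis (not along the pixel's ray), 0 where there is no reading), "mtx" (3x3 intrinsics, pixels), "pose" (4x4, takes a point from camera to world coordinates); the wrist camera has in their place "mount" (4x4, takes a point from camera to tool coordinates, whose origin is the TCP and whose axes are the flange's). Camera axes: x right, y down, z forward; pixel columns grow to the right and rows downward; lengths in m; the calibration is good to about 2 mm. A picture is of the moment at which its call begins: read the wrist's pose just before it.
- order.sign_off(): hands the job in; it is judged then, once.
The state is a dict: "t": time; "q": joint angles; "qd": joint speeds; "tau": joint torques, N m; "tcp_pos": TCP position; "tool_rot": TCP orientation; "force": force on the tool from outside, world axes, zero at the start; "ft_torque": the same for the moment, N m; "finger_gap": opening from 0.0 (shut) to 1.0 (fully open); "gripper_force": force on a finger pad.
Only numpy, scipy, OpenCV 4.12 (cv2) and the standard library are available. Lean on these libraries where they do the work, as an engineer would, in place of code of your own. Each camera call takes 0.05 s, during which the arm holds its last target. There are 200 camera calls.

## Working session

There is one attempt and no reset: what is moved stays moved. The work goes in short steps, Python scripts to look and compute and a shell command to move; the robot and the scene stay as the last step left them, time stands still between calls to the robot, and variables do not carry over. Pictures are saved under pics/ and viewed, at most 10 in all, crops included, and the job is handed in when it is done.

```bash
ls; mkdir -p pics
python3 - <<'E'
from station import sense, vision
import cv2, numpy as np
for n in ("top","side"):
    s=vision.snapshot(n); cv2.imwrite(f"pics/{n}0.png",s["image"]); np.savez(f"{n}0.npz",**{k:v for k,v in s.items()})
    print(n,s["pose"].round(3).tolist(),s["mtx"].round(1).tolist())
print(sense()["t"],sense()["tool_rot"])
E
```

```text
pics
top [[-0.023, -0.981, 0.193, 0.304], [-1.0, 0.023, -0.001, 0.034], [-0.004, -0.193, -0.981, 1.34], [0.0, 0.0, 0.0, 1.0]] [[439.8, 0.0, 293.0], [0.0, 439.8, 202.6], [0.0, 0.0, 1.0]]
side [[0.936, -0.235, 0.263, 0.296], [-0.352, -0.662, 0.662, -0.621], [0.019, -0.712, -0.702, 0.726], [0.0, 0.0, 0.0, 1.0]] [[413.3, 0.0, 280.1], [0.0, 413.3, 207.5], [0.0, 0.0, 1.0]]
0.1 [ 1.92222092e-01  9.81350950e-01 -9.16584442e-04 -3.74815134e-04]
```

View pics/top0.png

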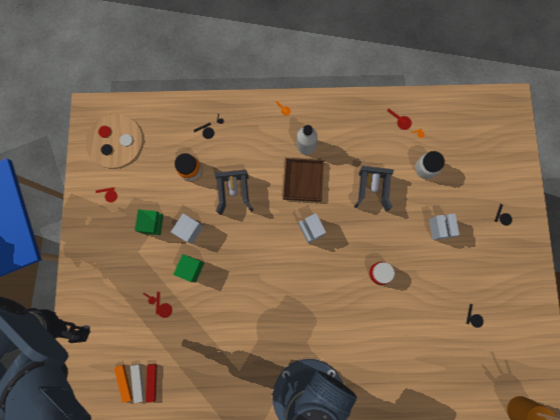

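View pics/side0.png

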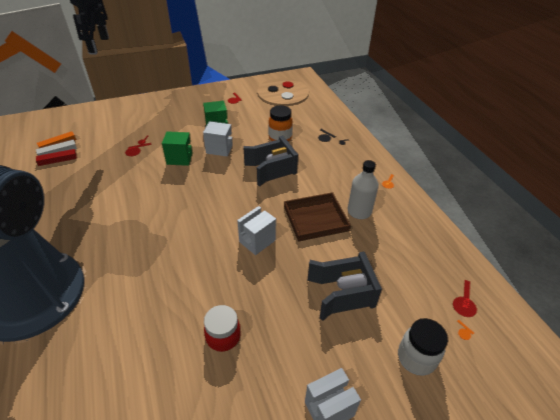

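The top view shows three silver collars at about (186,228), (312,228) and (444,226), stations at (233,188) and (375,185), and the tray at (303,180). The side view shows a middle slot at (333,400), an off-centre one at (257,230), and an unbroken top at (218,140). I'll enlarge these and measure them.

```bash
cat > h.py <<'E'
import numpy as np, cv2
def cloud(s,T=None):
    d=s["range_z"]; K=s["mtx"]; T=s["pose"] if T is None else T
    v,u=np.mgrid[:d.shape[0],:d.shape[1]]
    P=np.stack([(u-K[0,2])/K[0,0]*d,(v-K[1,2])/K[1,1]*d,d],-1)@T[:3,:3].T+T[:3,3]
    P[d<=0]=np.nan
    return P
def rects(P,lo,hi,minpix=40,roi=None):
    m=((P[...,2]>lo)&(P[...,2]<hi)).astype(np.uint8)
    if roi is not None:
        k=np.zeros_like(m); a,b,c,d=roi; k[b:d,a:c]=1; m*=k
    n,l,st,c=cv2.connectedComponentsWithStats(m)
    for i in range(1,n):
        if st[i,4]<minpix: continue
        q=P[l==i]; (cx,cy),(w,h),a=cv2.minAreaRect((q[:,:2]*1000).astype(np.float32))
        print("px",c[i].round().astype(int),"xy",round(cx,1),round(cy,1),"size",round(w,1),round(h,1),"ang",round(a,1),"z",np.median(q[:,2]).round(4),"n",st[i,4])
E
python3 - <<'E'
from h import *
t=dict(np.load("top0.npz")); s=dict(np.load("side0.npz"))
P=cloud(t)
print("z68-76"); rects(P,.064,.08,roi=(60,100,540,290))
print("walls"); rects(P,.05,.064,roi=(200,150,410,220))
print("plate");rects(P,.0635,.07,minpix=15,roi=(200,150,410,220))
print("tray"); rects(P,.012,.028,minpix=30,roi=(270,150,335,210))
print("all"); rects(P,.045,.2,roi=(60,100,540,290))
def crop(im,x,y,r=33): return cv2.resize(im[y-r:y+r,x-r:x+r],(260,260),interpolation=cv2.INTER_CUBIC)
a=np.hstack([crop(t["image"],*p) for p in((186,228),(233,188),(375,188))])
b=np.hstack([crop(s["image"],*p) for p in((218,140),(272,160),(345,285))])
cv2.imwrite("pics/c1.png",np.vstack([a,b]))
E
```

```text
z68-76
px [427 167] xy 653.1 -371.5 size 58.7 20.5 ang 45.7 z 0.074 n 42
px [189 172] xy 657.7 344.6 size 27.2 63.8 ang 21.9 z 0.0673 n 60
px [377 169] xy 649.8 -219.5 size 94.0 15.3 ang 83.1 z 0.0667 n 112
px [230 173] xy 647.9 220.6 size 16.4 93.9 ang 4.4 z 0.0672 n 123
px [145 221] xy 510.5 467.4 size 59.6 64.5 ang 84.0 z 0.0725 n 438
px [184 227] xy 487.9 351.7 size 57.8 63.3 ang 58.2 z 0.0723 n 428
px [314 225] xy 484.8 -27.4 size 63.8 35.9 ang 24.8 z 0.0721 n 277
px [452 224] xy 477.5 -428.8 size 64.2 24.6 ang 7.2 z 0.0721 n 188
px [441 226] xy 474.8 -395.3 size 64.3 25.0 ang 3.8 z 0.0721 n 185
px [304 230] xy 470.6 3.2 size 64.0 8.0 ang 24.5 z 0.0727 n 63
px [186 268] xy 371.1 344.4 size 57.6 64.0 ang 66.9 z 0.072 n 460
walls
px [375 186] xy 594.0 -211.7 size 105.8 110.0 ang 81.5 z 0.0599 n 342
px [244 190] xy 597.7 176.6 size 113.3 20.0 ang 6.5 z 0.0595 n 138
px [222 189] xy 592.1 227.2 size 111.0 78.3 ang 2.0 z 0.0598 n 222
plate
px [377 169] xy 649.8 -219.5 size 94.0 15.3 ang 83.1 z 0.0662 n 114
px [230 173] xy 647.9 220.6 size 16.4 93.9 ang 4.4 z 0.0668 n 110
tray
px [303 
[... 233 characters left out ...]
.6 67.8 ang 86.0 z 0.0892 n 508
px [375 182] xy 598.4 -211.7 size 105.8 119.7 ang 82.1 z 0.0602 n 611
px [231 185] xy 597.8 216.4 size 120.1 106.1 ang 5.0 z 0.0605 n 596
px [146 221] xy 510.5 467.4 size 59.6 64.5 ang 84.0 z 0.072 n 497
px [185 228] xy 487.8 351.4 size 57.9 64.0 ang 59.0 z 0.0719 n 471
px [314 226] xy 484.6 -27.5 size 64.3 35.9 ang 24.8 z 0.0718 n 294
px [451 225] xy 477.8 -429.4 size 64.5 24.9 ang 5.5 z 0.071 n 228
px [440 226] xy 474.7 -395.1 size 64.5 25.2 ang 4.9 z 0.0708 n 239
px [304 230] xy 470.6 3.2 size 64.0 8.0 ang 24.5 z 0.0724 n 73
px [186 268] xy 371.1 344.4 size 57.6 64.1 ang 66.8 z 0.0719 n 490
px [383 272] xy 345.7 -221.4 size 58.0 57.1 ang 87.0 z 0.0596 n 351
```

View pics/c1.png

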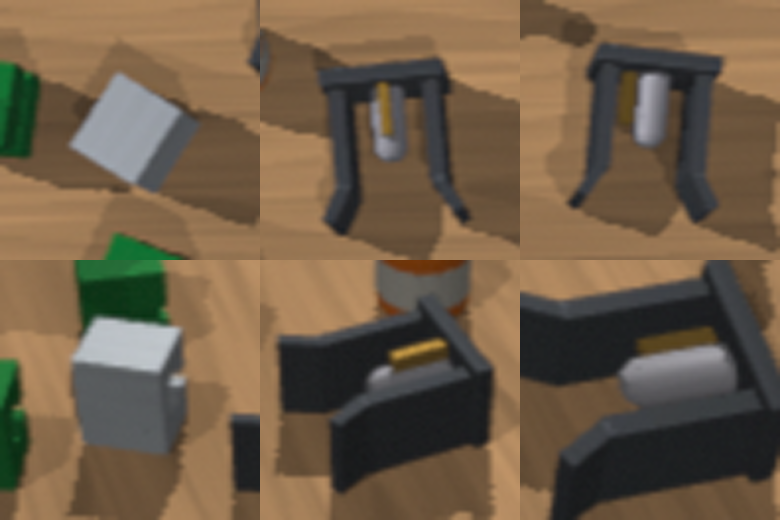

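Left station is spindle_top (brass key on top). Right station is spindle_side, with its key on local +y. The far-left silver collar is collar_side, and its visible −122° face is unbroken, so the slot is on the 58° side. The middle collar is collar_offset and the right one is collar_top. Next I hover over collar_side.

```bash
python3 -m crank '[{"dp":[0.93,-0.84,0],"angular":[0,0,-1.1]},{"dp":[0.93,-0.84,0],"angular":[0,0,-1.1]},{"dp":[0.93,-0.84,0],"angular":[0,0,-1.1]},{"dp":[0.93,-0.84,0],"angular":[0,0,-1.1]},{"dp":[0.93,-0.84,0],"angular":[0,0,-1.1]},{"dp":[0.93,-0.84,0],"angular":[0,0,-1.1]},{"dp":[0.93,-0.84,0],"angular":[0,0,-1.1]},{"dp":[0.93,-0.84,0],"angular":[0,0,-1.1]},{"dp":[0.93,-0.84,0],"angular":[0,0,-1.0]},{"dp":[0,0,0],"angular":[0,0,0]},{"dp":[0,0,0],"angular":[0,0,0]}]' 0 60
cat >> h.py <<'E'
from scipy.spatial.transform import Rotation as R
def wrist(name):
    from station import sense, vision
    st=sense(); s=vision.snapshot("wrist")
    T=np.eye(4); T[:3,:3]=R.from_quat(st["tool_rot"]).as_matrix(); T[:3,3]=st["tcp_pos"]
    cv2.imwrite(f"pics/{name}.png",s["image"])
    y=T[:3,1]; print("t",st["t"],"tcp",np.round(st["tcp_pos"],4),"yaw(y)",np.degrees(np.arctan2(y[1],y[0])).round(2),"gap",st["finger_gap"],"gf",st["gripper_force"],"F",np.round(st["force"],1))
    return cloud(s,T@s["mount"]),s,st
E
python3 - <<'E'
from h import *
P,s,st=wrist("w1"); rects(P,.066,.078,minpix=300)
E
```

```text
t: 1.2
tcp_pos: [0.487, 0.3513, 0.2477]
tool_rot: [0.276, 0.961, -0.0, -0.001]
force: [-0.3, 0.6, -0.1]
finger_gap: 1.004
gripper_force: 0.0
t 1.2 tcp [0.487  0.3513 0.2477] yaw(y) 57.92 gap 1.0042408676151815 gf 0.0 F [-0.3  0.6 -0.1]
px [205  95] xy 370.0 341.9 size 56.7 64.1 ang 66.7 z 0.0723 n 4626
px [393 154] xy 509.1 464.6 size 56.7 64.5 ang 83.9 z 0.0719 n 4090
px [280 196] xy 486.6 349.6 size 56.0 63.8 ang 58.0 z 0.0722 n 3606
px [357 319] xy 655.0 344.1 size 20.6 57.6 ang 13.2 z 0.0692 n 328
```

View pics/w1.png

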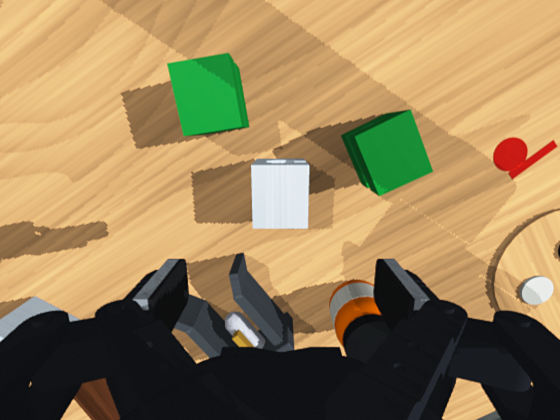

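The wrist view shows collar_side at (280,196), unobstructed, measured at (486.6, 349.6) mm with yaw 58°. Descending to grasp.

```bash
python3 -m crank '[{"dp":[0,-0.06,-0.98]},{"dp":[0,0,-0.98]},{"dp":[0,0,-0.98]},{"dp":[0,0,-0.98]},{"dp":[0,0,-0.98]},{"dp":[0,0,-0.98]},{"dp":[0,0,-0.7]},{"dp":[0,0,-0.34]},{"dp":[0,0,0]}]' 0 60 || python3 -m crank '[{"dp":[0,-0.06,-0.98],"angular":[0,0,0]},{"dp":[0,0,-0.98],"angular":[0,0,0]},{"dp":[0,0,-0.98],"angular":[0,0,0]},{"dp":[0,0,-0.98],"angular":[0,0,0]},{"dp":[0,0,-0.98],"angular":[0,0,0]},{"dp":[0,0,-0.98],"angular":[0,0,0]},{"dp":[0,0,-0.7],"angular":[0,0,0]},{"dp":[0,0,-0.34],"angular":[0,0,0]},{"dp":[0,0,0],"angular":[0,0,0]}]' 0 60
```

```text
t: 2.15
tcp_pos: [0.485, 0.3507, 0.0394]
tool_rot: [0.274, 0.962, -0.001, -0.001]
force: [0.2, 0.2, 0.3]
finger_gap: 1.0
gripper_force: 0.0validation failed for argument at $[0]...
```

```bash
python3 -m crank '[{"dp":[0,0,0],"angular":[0,0,0]},{"dp":[0,0,0],"angular":[0,0,0]},{"dp":[0,0,0],"angular":[0,0,0]},{"dp":[0,0,0],"angular":[0,0,0]},{"dp":[0,0,0],"angular":[0,0,0]},{"dp":[0,0,0],"angular":[0,0,0]},{"dp":[0,0,0.5],"angular":[0,0,0]},{"dp":[0,0,1],"angular":[0,0,0]},{"dp":[0,0,1],"angular":[0,0,0]},{"dp":[0,0,1],"angular":[0,0,0]}]' 1 60
python3 -m crank '[{"dp":[0,-0.5,0],"angular":[0,0,1.3]},{"dp":[0,-1,0],"angular":[0,0,1.3]},{"dp":[0,-1,0],"angular":[0,0,1.3]},{"dp":[0,-1,0],"angular":[0,0,1.3]},{"dp":[0,-1,0],"angular":[0,0,1.3]},{"dp":[0,-1,0],"angular":[0,0,1.3]},{"dp":[0,-1,0],"angular":[0,0,1.3]},{"dp":[0,-1,0],"angular":[0,0,1.3]},{"dp":[0,-1,0],"angular":[0,0,1.3]},{"dp":[0,-1,0],"angular":[0,0,1.3]},{"dp":[0,-1,0],"angular":[0,0,1.3]},{"dp":[0,-1,0],"angular":[0,0,1.3]},{"dp":[0,-1,0],"angular":[0,0,1.3]},{"dp":[0,-1,0],"angular":[0,0,1.3]},{"dp":[0,-1,0],"angular":[0,0,1.3]},{"dp":[0,-1,0],"angular":[0,0,1.3]},{"dp":[0,-1,0],"angular":[0,0,1.3]},{"dp":[0,-1,0],"angular":[0,0,1.3]},{"dp":[0,-0.9,0],"angular":[0,0,1.3]},{"dp":[0.2,0,0],"angular":[0,0,0]}]'
python3 - <<'E'
from h import *
P,s,st=wrist("w2"); np.savez("w2.npz",P=P)
print("plate");rects(P,.0635,.07,minpix=200); print("walls+plate");rects(P,.055,.07,minpix=300)
E
```

```text
t: 3.15
tcp_pos: [0.486, 0.3497, 0.1467]
tool_rot: [0.275, 0.961, -0.001, -0.001]
force: [1.2, 0.3, -4.1]
finger_gap: 0.648
gripper_force: 64.8
t: 5.15
tcp_pos: [0.4928, -0.2056, 0.1462]
tool_rot: [0.065, 0.998, -0.001, 0.001]
force: [1.4, -0.6, -4.0]
finger_gap: 0.65
gripper_force: 65.3
t 5.15 tcp [ 0.4928 -0.2056  0.1462] yaw(y) 82.51 gap 0.6503505395803663 gf 65.25598526000977 F [ 1.4 -0.6 -4. ]
plate
px [519 175] xy 482.9 -45.5 size 32.6 73.6 ang 85.8 z 0.0669 n 761
px [ 20 231] xy 473.5 -387.1 size 64.0 4.2 ang 4.8 z 0.0667 n 728
walls+plate
px [220  19] xy 361.4 -225.7 size 58.0 25.3 ang 83.8 z 0.0601 n 3440
px [514 174] xy 482.9 -45.5 size 32.6 73.6 ang 85.8 z 0.063 n 1622
px [ 24 229] xy 473.5 -387.1 size 64.0 4.3 ang 5.0 z 0.0628 n 1626
px [113 412] xy 641.7 -368.6 size 20.2 8.1 ang 59.7 z 0.0602 n 337
```

View pics/w2.png

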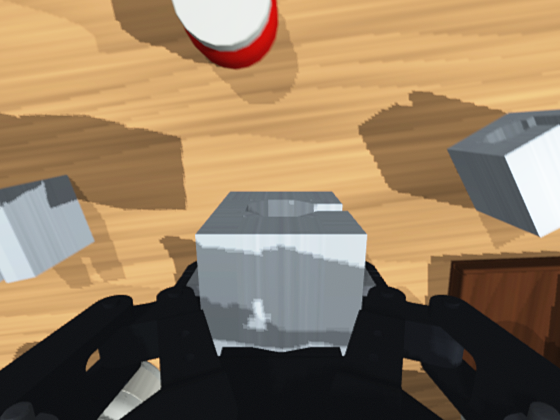

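The wrist view shows collar_side held square, its rear face at (285,212) with the slot opening to image right, which is +y as required. The gripper hides the station, so I'll fit both stations from the fixed-camera clouds.

```bash
cat > fit.py <<'E'
from h import *
from scipy.optimize import minimize
rects_l=[(0,12,-48,48)]; 
def inside(p):
    x,y=p[:,0],np.abs(p[:,1])
    # distance to the model footprint (mm): plate, straight walls, flare strip
    def box(x0,x1,y0,y1): 
        return np.hypot(np.maximum(np.maximum(x0-x,x-x1),0),np.maximum(np.maximum(y0-y,y-y1),0))
    w=box(-80,0,30,42); pl=box(0,12,0,48)
    off=30+np.clip((-80-x)/25,0,1)*12.5
    fl=np.hypot(np.maximum(np.maximum(-105-x,x+80),0),np.maximum(np.maximum(off-y,y-off-12.5),0))
    return np.minimum(np.minimum(w,pl),fl)
for n in ("top","side"):
    P=cloud(dict(np.load(f"{n}0.npz"))).reshape(-1,3)
    for nm,c,a in (("top",(642,220),4.4),("side",(642,-218.6),-6.9)):
        q=P[(P[:,2]>.056)&(P[:,2]<.069)]*1000
        q=q[(np.hypot(q[:,0]-c[0]+45,q[:,1]-c[1])<85)][:,:2]
        def f(v):
            t=np.radians(v[2]); d=q-v[:2]; l=np.stack([d[:,0]*np.cos(t)+d[:,1]*np.sin(t),-d[:,0]*np.sin(t)+d[:,1]*np.cos(t)],1)
            r=inside(l); return np.minimum(r,8).sum()
        # Drop spindle/key by cap; solve
        b=min((minimize(f,[c[0]+i,c[1]+j,a+k],method="Nelder-Mead",options=dict(xatol=.02,fatol=.01,maxiter=2000)) for i in(-4,4) for j in(-4,4) for k in (-2,2)),key=lambda r:r.fun)
        print(n,nm,b.x.round(2),"mean res",round(b.fun/len(q),3),len(q))
    rects(P.reshape(420,560,3),.067,.078,minpix=150) if n=="side" else 0
E
python3 fit.py
```

```text
top top [642.55 219.78   4.67] mean res 0.613 433
top side [ 643.76 -218.78   -7.84] mean res 0.066 430
side top [641.91 216.6    5.02] mean res 0.852 531
side side [ 643.   -222.07   -8.04] mean res 0.065 1015
px [532  12] xy 2042.4 791.7 size 331.8 20.0 ang 89.4 z 0.0723 n 164
px [137  10] xy 388.7 1334.0 size 26.4 253.0 ang 87.0 z 0.0723 n 169
px [215 107] xy 509.4 462.9 size 63.1 63.8 ang 84.2 z 0.0726 n 255
px [217 129] xy 487.4 349.3 size 61.1 65.5 ang 59.0 z 0.0729 n 314
px [176 138] xy 370.3 340.6 size 61.6 65.1 ang 68.6 z 0.0729 n 338
px [259 223] xy 484.2 -30.5 size 66.4 38.7 ang 25.5 z 0.0729 n 414
px [ 24 296] xy 20.9 -62.3 size 83.9 13.5 ang 12.1 z 0.0724 n 241
px [328 383] xy 474.4 -397.6 size 65.1 23.5 ang 5.5 z 0.0728 n 625
px [339 403] xy 477.7 -431.5 size 64.7 22.8 ang 5.1 z 0.0729 n 679
```

```bash
python3 -m crank '[{"dp":[0.55,0.03,0],"angular":[0,0,-0.45]},{"dp":[0.5,0,-0.5],"angular":[0,0,0]},{"dp":[0,0,-1],"angular":[0,0,0]},{"dp":[0,0,-1],"angular":[0,0,0]},{"dp":[0,0,-0.7],"angular":[0,0,0]},{"dp":[0,0,-0.33],"angular":[0,0,0]},{"dp":[0,0,0],"angular":[0,0,0]},{"dp":[0,0,0],"angular":[0,0,0]}]'
python3 - <<'E'
from h import *
st=__import__("station").sense(); print(st["q"])
E
```

```text
t: 6.0
tcp_pos: [0.5226, -0.1986, 0.042]
tool_rot: [0.067, 0.998, 0.001, -0.002]
force: [-4.9, 3.2, 10.6]
finger_gap: 0.648
gripper_force: 67.0
[-5.63130499e-01  7.54784761e-01  1.73640780e+00  3.21871478e-04
  6.55095264e-01 -2.00042489e+00]
```

```bash
python3 -m crank '[{"dp":[0,-0.17,0.05],"angular":[0,0,0]},{"dp":[0,0,0],"angular":[0,0,0]},{"dp":[0,0,0],"angular":[0,0,0]}]'
python3 -m crank '[{"dp":[0,0,0],"angular":[0,0,0]},{"dp":[0,0,0],"angular":[0,0,0]},{"dp":[0,0,0],"angular":[0,0,0]},{"dp":[0,0,0.5],"angular":[0,0,0]},{"dp":[0,0,1],"angular":[0,0,0]},{"dp":[0,0,1],"angular":[0,0,0]},{"dp":[-0.6,0.08,0],"angular":[0,0,0]},{"dp":[-0.6,0.08,0],"angular":[0,0,0]},{"dp":[-0.64,0.08,0],"angular":[0,0,0]},{"dp":[0,0,0],"angular":[0,0,0]},{"dp":[0,0,0],"angular":[0,0,0]}]' 0
python3 - <<'E'
from h import *
P,s,st=wrist("w3"); rects(P,.066,.078,minpix=300)
E
```

```text
t: 6.3
tcp_pos: [0.5251, -0.2063, 0.0422]
tool_rot: [0.067, 0.998, -0.0, 0.001]
force: [-1.2, -0.5, 4.8]
finger_gap: 0.646
gripper_force: 66.3
t: 7.4
tcp_pos: [0.4698, -0.1993, 0.1172]
tool_rot: [0.068, 0.998, -0.001, 0.001]
force: [-0.6, -0.4, -0.2]
finger_gap: 1.001
gripper_force: 0.0
t 7.4 tcp [ 0.4698 -0.1993  0.1172] yaw(y) 82.26 gap 1.0006097227863386 gf 0.0 F [-0.6 -0.4 -0.2]
px [545 222] xy 487.3 -47.1 size 68.2 23.5 ang 4.2 z 0.0715 n 2463
px [281 312] xy 518.0 -205.8 size 56.1 50.9 ang 82.5 z 0.072 n 6425
```

```bash
python3 -m crank '[{"dp":[0,0,0],"angular":[0,0,0]},{"dp":[0,0,0],"angular":[0,0,0]},{"dp":[0,0,-0.5],"angular":[0,0,-0.2]},{"dp":[0,0,-0.9],"angular":[0,0,0]},{"dp":[0,0,-0.9],"angular":[0,0,0]},{"dp":[0,0,-0.54],"angular":[0,0,0]},{"dp":[0,0,0],"angular":[0,0,0]},{"dp":[0.3,-0.04,0],"angular":[0,0,0]},{"dp":[0.4,-0.055,0],"angular":[0,0,0]},{"dp":[0.4,-0.055,0],"angular":[0,0,0]},{"dp":[0.4,-0.055,0],"angular":[0,0,0]},{"dp":[0.4,-0.055,0],"angular":[0,0,0]},{"dp":[0,0,0],"angular":[0,0,0]}]' 0.76
```

```text
t: 8.75
tcp_pos: [0.5297, -0.2078, 0.0326]
tool_rot: [0.069, 0.998, -0.001, 0.003]
force: [0.1, 0.4, 0.8]
finger_gap: 0.237
gripper_force: 0.0
```

```bash
python3 -m crank '[{"dp":[0.2,-0.028,0],"angular":[0,0,0]},{"dp":[0.2,-0.028,0],"angular":[0,0,0]},{"dp":[0.2,-0.028,0],"angular":[0,0,0]},{"dp":[0.2,-0.028,0],"angular":[0,0,0]},{"dp":[0,0,0],"angular":[0,0,0]}]'
python3 -m crank '[{"dp":[0.15,-0.021,0],"angular":[0,0,0]},{"dp":[0.15,-0.021,0],"angular":[0,0,0]},{"dp":[0.1,-0.014,0],"angular":[0,0,0]},{"dp":[0,0,0],"angular":[0,0,0]}]'
```

```text
t: 9.25
tcp_pos: [0.5487, -0.2086, 0.0324]
tool_rot: [0.069, 0.998, 0.001, -0.002]
force: [-5.9, 3.5, 11.9]
finger_gap: 0.242
gripper_force: 5.0
t: 9.65
tcp_pos: [0.5515, -0.2079, 0.0326]
tool_rot: [0.068, 0.998, 0.004, -0.012]
force: [-26.7, 2.1, 26.6]
finger_gap: 0.239
gripper_force: 15.4
```

```bash
python3 -m crank '[{"dp":[-0.5,0.07,0],"angular":[0,0,0]},{"dp":[-0.7,0.1,0],"angular":[0,0,0]},{"dp":[-0.3,0.04,0.6],"angular":[0,0,0]},{"dp":[-0.7,0.1,0.9],"angular":[0,0,0]},{"dp":[-0.9,0.12,0.9],"angular":[0,0,0]},{"dp":[-0.9,0.12,0],"angular":[0,0,0]},{"dp":[-0.9,0.12,0],"angular":[0,0,0]},{"dp":[0,0,0],"angular":[0,0,0]}]'
python3 - <<'E'
from h import *
from station import vision
P,s,st=wrist("w4"); rects(P,.066,.078,minpix=300)
t=vision.snapshot("top"); u=vision.snapshot("side"); rects(cloud(t),.0695,.078,minpix=30,roi=(340,150,410,220))
Q=cloud(u);rects(Q,.069,.078,minpix=60,roi=(300,240,390,320))
cr=lambda im,x,y,r,n:cv2.resize(im[y-r:y+r,x-r:x+r],(n,n),interpolation=cv2.INTER_CUBIC)
a=np.hstack([cr(t["image"],375,185,35,400),cr(u["image"],345,280,45,400)])
cv2.imwrite("pics/c2.png",a)
E
```

```text
t: 10.45
tcp_pos: [0.4119, -0.1899, 0.1035]
tool_rot: [0.07, 0.998, 0.001, -0.002]
force: [0.1, 1.0, 0.5]
finger_gap: 0.241
gripper_force: 0.0
t 10.45 tcp [ 0.4119 -0.1899  0.1035] yaw(y) 82.0 gap 0.24128830309011598 gf 0.0 F [0.1 1.  0.5]
px [543 322] xy 483.9 -46.5 size 66.4 26.5 ang 1.7 z 0.0715 n 2740
px [376 186] xy 597.6 -213.1 size 56.6 65.1 ang 82.3 z 0.0725 n 338
px [345 273] xy 597.3 -215.7 size 57.3 64.7 ang 82.8 z 0.073 n 814
```

View pics/c2.png

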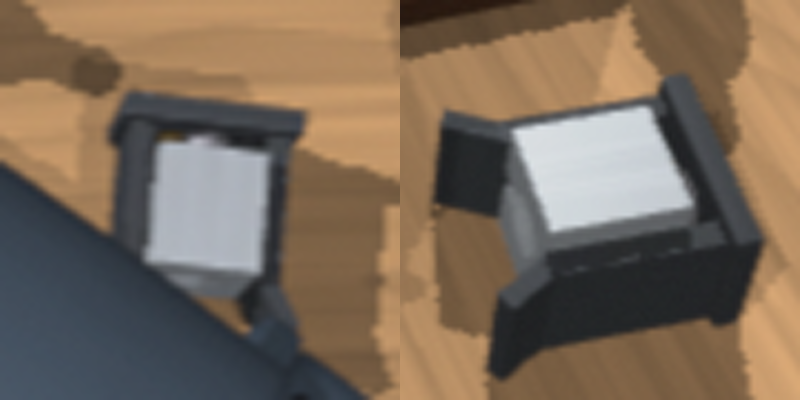

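The crops show collar_side upright on its spindle and square in the channel, about 14 mm from the plate. The upward force suggests the knuckles were riding on the guide walls (60 mm high), so I'll push again 18 mm higher.

```bash
python3 -m crank '[{"dp":[0.6,-0.083,-0.8],"angular":[0,0,0]},{"dp":[0.8,-0.11,-0.8],"angular":[0,0,0]},{"dp":[0.8,-0.11,-0.18],"angular":[0,0,0]},{"dp":[0.8,-0.11,0],"angular":[0,0,0]},{"dp":[0.7,-0.1,0],"angular":[0,0,0]},{"dp":[0.5,-0.07,0],"angular":[0,0,0]},{"dp":[0.3,-0.04,0],"angular":[0,0,0]},{"dp":[0,0,0],"angular":[0,0,0]},{"dp":[0.1,-0.014,0],"angular":[0,0,0]},{"dp":[0.1,-0.014,0],"angular":[0,0,0]},{"dp":[0,0,0],"angular":[0,0,0]}]'
python3 -m crank '[{"dp":[0.1,-0.014,0],"angular":[0,0,0]},{"dp":[0.1,-0.014,0],"angular":[0,0,0]},{"dp":[0.1,-0.014,0],"angular":[0,0,0]},{"dp":[0,0,0],"angular":[0,0,0]}]'
```

```text
t: 11.7
tcp_pos: [0.5552, -0.2106, 0.0495]
tool_rot: [0.069, 0.998, 0.0, -0.001]
force: [-1.9, 0.5, -0.5]
finger_gap: 0.239
gripper_force: 0.0
t: 12.1
tcp_pos: [0.5659, -0.2126, 0.0497]
tool_rot: [0.069, 0.998, -0.0, 0.001]
force: [-1.1, -0.3, -0.5]
finger_gap: 0.239
gripper_force: 0.1
```

```bash
python3 -m crank '[{"dp":[0.1,-0.014,0],"angular":[0,0,0]},{"dp":[0.05,-0.007,0],"angular":[0,0,0]},{"dp":[0.05,-0.007,0],"angular":[0,0,0]},{"dp":[0,0,0],"angular":[0,0,0]}]'
python3 -m crank '[{"dp":[0.05,-0.007,0],"angular":[0,0,0]},{"dp":[0.05,-0.007,0],"angular":[0,0,0]},{"dp":[0.05,-0.007,0],"angular":[0,0,0]},{"dp":[0,0,0],"angular":[0,0,0]}]'
```

```text
t: 12.5
tcp_pos: [0.5671, -0.2121, 0.0491]
tool_rot: [0.069, 0.998, 0.001, -0.005]
force: [-11.1, -0.7, 4.2]
finger_gap: 0.243
gripper_force: 0.0
t: 12.9
tcp_pos: [0.567, -0.211, 0.0484]
tool_rot: [0.069, 0.998, 0.003, -0.01]
force: [-18.0, 0.1, 6.6]
finger_gap: 0.243
gripper_force: 0.0
```

```bash
python3 -m crank '[{"dp":[-0.6,0.08,0],"angular":[0,0,0]},{"dp":[-0.7,0.1,0],"angular":[0,0,0]},{"dp":[-0.7,0.1,0.5],"angular":[0,0,0]},{"dp":[0,0,1],"angular":[0,0,0]},{"dp":[0,0,1],"angular":[0,0,0]},{"dp":[0,0,1],"angular":[0,0,0]},{"dp":[-0.1,-0.6,1],"angular":[0,0,1.3]},{"dp":[-0.2,-1,0.5],"angular":[0,0,1.9]},{"dp":[-0.2,-1,0],"angular":[0,0,1.9]},{"dp":[-0.2,-1,0],"angular":[0,0,1.9]},{"dp":[-0.2,-1,0],"angular":[0,0,1.9]},{"dp":[-0.2,-1,0],"angular":[0,0,2]},{"dp":[-0.2,-1,0],"angular":[0,0,2]},{"dp":[0,-0.4,0],"angular":[0,0,0]},{"dp":[0,0,0],"angular":[0,0,0]},{"dp":[0,0,0],"angular":[0,0,0]}]' 0
python3 - <<'E'
from h import *
from station import vision
P,s,st=wrist("w5"); rects(P,.066,.078,minpix=300)
for n,roi in(("top",(340,150,410,220)),("side",(300,240,390,320))): rects(cloud(vision.snapshot(n)),.0695,.078,minpix=30,roi=roi)
E
```

```text
t: 14.5
tcp_pos: [0.4769, -0.4144, 0.1995]
tool_rot: [-0.043, 0.999, 0.001, 0.0]
force: [0.4, 1.0, 0.2]
finger_gap: 0.997
gripper_force: 0.0
t 14.5 tcp [ 0.4769 -0.4144  0.1995] yaw(y) 94.97 gap 0.9974897638477459 gf 0.0 F [0.4 1.  0.2]
px [301 206] xy 474.1 -397.7 size 64.1 22.0 ang 5.4 z 0.072 n 1977
px [261 206] xy 477.6 -431.6 size 64.4 22.0 ang 5.5 z 0.072 n 1958
px [376 181] xy 615.2 -216.2 size 56.8 75.6 ang 81.0 z 0.0725 n 343
```

```bash
python3 -m crank '[{"dp":[-0.03,0,-0.9],"angular":[0,0,0.4]},{"dp":[0,0,-1],"angular":[0,0,0]},{"dp":[0,0,-1],"angular":[0,0,0]},{"dp":[0,0,-1],"angular":[0,0,0]},{"dp":[0,0,-1],"angular":[0,0,0]},{"dp":[0,0,-0.42],"angular":[0,0,0]},{"dp":[0,0,0],"angular":[0,0,0]}]' 0 60
python3 -m crank '[{"dp":[0,0,0],"angular":[0,0,0]},{"dp":[0,0,0],"angular":[0,0,0]},{"dp":[0,0,0],"angular":[0,0,0]},{"dp":[0,0,0],"angular":[0,0,0]},{"dp":[0,0,0],"angular":[0,0,0]},{"dp":[0,0,0],"angular":[0,0,0]},{"dp":[0,0,0.5],"angular":[0,0,0]},{"dp":[0,0,1],"angular":[0,0,0]},{"dp":[0,0,1],"angular":[0,0,0]},{"dp":[0,0,1],"angular":[0,0,0]}]' 1 60
```

```text
t: 15.35
tcp_pos: [0.4752, -0.4135, 0.0384]
tool_rot: [-0.047, 0.999, 0.002, -0.001]
force: [-0.0, -0.6, -0.7]
finger_gap: 0.999
gripper_force: 0.0
t: 16.35
tcp_pos: [0.4752, -0.4149, 0.1464]
tool_rot: [-0.047, 0.999, 0.0, -0.0]
force: [0.8, -0.9, -2.3]
finger_gap: 0.646
gripper_force: 64.3
```

```bash
python3 -m crank '[{"dp":[0,0.6,0],"angular":[0,0,0]},{"dp":[0,1,0],"angular":[0,0,0]},{"dp":[0,1,0],"angular":[0,0,0]},{"dp":[0,1,0],"angular":[0,0,0]},{"dp":[0,1,0],"angular":[0,0,0]},{"dp":[0,1,0],"angular":[0,0,0]},{"dp":[0,1,0],"angular":[0,0,0]},{"dp":[0,1,0],"angular":[0,0,0]},{"dp":[0,1,0],"angular":[0,0,0]},{"dp":[0,1,0],"angular":[0,0,0]},{"dp":[0,1,0],"angular":[0,0,0]},{"dp":[0,1,0],"angular":[0,0,0]},{"dp":[0,1,0],"angular":[0,0,0]},{"dp":[0,1,0],"angular":[0,0,0]},{"dp":[0,1,0],"angular":[0,0,0]},{"dp":[0,1,0],"angular":[0,0,0]},{"dp":[0,1,0],"angular":[0,0,0]},{"dp":[0,1,0],"angular":[0,0,0]},{"dp":[0,1,0],"angular":[0,0,0]},{"dp":[0,1,0],"angular":[0,0,0]}]'
python3 -m crank '[{"dp":[0.7,0.7,0],"angular":[0,0,-0.5]},{"dp":[0.75,0.4,0],"angular":[0,0,0]},{"dp":[0,0,0],"angular":[0,0,0]},{"dp":[0,0,0],"angular":[0,0,0]},{"dp":[0,0,0],"angular":[0,0,0]}]'
python3 - <<'E'
from h import *
from station import vision
P,s,st=wrist("w6")
for n,roi in(("top",(340,150,410,220)),("side",(300,230,395,320))):
    s=vision.snapshot(n); cv2.imwrite(f"pics/{n}6.png",s["image"]); rects(cloud(s),.0695,.078,minpix=30,roi=roi)
E
```

```text
t: 18.35
tcp_pos: [0.4753, 0.1737, 0.1458]
tool_rot: [-0.047, 0.999, -0.0, 0.0]
force: [0.4, -0.2, -1.9]
finger_gap: 0.647
gripper_force: 64.7
t: 18.85
tcp_pos: [0.5177, 0.205, 0.145]
tool_rot: [-0.042, 0.999, -0.0, -0.001]
force: [-0.2, 0.5, -2.6]
finger_gap: 0.647
gripper_force: 64.5
t 18.85 tcp [0.5177 0.205  0.145 ] yaw(y) 94.87 gap 0.6466287978328306 gf 64.5301079750061 F [-0.2  0.5 -2.6]
px [376 182] xy 615.8 -215.7 size 56.1 76.9 ang 81.6 z 0.0726 n 351
px [351 272] xy 611.1 -217.4 size 58.6 66.3 ang 82.7 z 0.0731 n 800
```

collar_side is home at d=32.2 mm with lateral offset 0.2 mm. Now setting collar_top at its mouth.

```bash
python3 -m crank '[{"dp":[0.05,0.05,-0.5],"angular":[0,0,0]},{"dp":[0,0,-1],"angular":[0,0,0]},{"dp":[0,0,-1],"angular":[0,0,0]},{"dp":[0,0,-0.7],"angular":[0,0,0]},{"dp":[0,0,-0.26],"angular":[0,0,0]},{"dp":[0,0,0],"angular":[0,0,0]},{"dp":[0,0,0],"angular":[0,0,0]}]'
python3 -m crank '[{"dp":[0,0,0],"angular":[0,0,0]},{"dp":[0,0,0],"angular":[0,0,0]},{"dp":[0,0,0],"angular":[0,0,0]},{"dp":[0,0,0.5],"angular":[0,0,0]},{"dp":[0,0,1],"angular":[0,0,0]},{"dp":[0,0,1],"angular":[0,0,0]},{"dp":[-0.6,-0.05,0],"angular":[0,0,0]},{"dp":[-0.6,-0.05,0],"angular":[0,0,0]},{"dp":[-0.6,-0.05,0],"angular":[0,0,0]},{"dp":[0,0,0],"angular":[0,0,0]},{"dp":[0,0,0],"angular":[0,0,0]}]' 0
python3 - <<'E'
from h import *
P,s,st=wrist("w7"); rects(P,.066,.078,minpix=300)
E
```

```text
t: 19.7
tcp_pos: [0.5207, 0.2068, 0.0421]
tool_rot: [-0.042, 0.999, -0.0, 0.0]
force: [-0.5, -0.9, 1.1]
finger_gap: 0.654
gripper_force: 64.7
t: 20.8
tcp_pos: [0.4676, 0.2028, 0.1165]
tool_rot: [-0.043, 0.999, 0.0, 0.001]
force: [-0.4, -0.1, 0.7]
finger_gap: 0.998
gripper_force: 0.0
t 20.8 tcp [0.4676 0.2028 0.1165] yaw(y) 94.9 gap 0.9975684354602165 gf 0.0 F [-0.4 -0.1  0.7]
px [533  96] xy 376.4 321.9 size 83.6 41.6 ang 18.0 z 0.0718 n 6686
px [253 310] xy 515.4 189.0 size 52.5 22.0 ang 4.6 z 0.0719 n 2667
px [307 310] xy 512.5 223.0 size 52.9 22.2 ang 5.0 z 0.0719 n 2673
```

```bash
python3 -m crank '[{"dp":[0,0,0],"angular":[0,0,0]},{"dp":[0,0,0],"angular":[0,0,0]},{"dp":[0,0,-0.6],"angular":[0,0,0]},{"dp":[0,0,-0.9],"angular":[0,0,0]},{"dp":[0,0,-0.72],"angular":[0,0,0]},{"dp":[0,0,0],"angular":[0,0,0]},{"dp":[0.3,0.025,0],"angular":[0,0,0]},{"dp":[0.4,0.034,0],"angular":[0,0,0]},{"dp":[0.4,0.034,0],"angular":[0,0,0]},{"dp":[0.4,0.034,0],"angular":[0,0,0]},{"dp":[0.4,0.034,0],"angular":[0,0,0]},{"dp":[0.2,0.017,0],"angular":[0,0,0]},{"dp":[0,0,0],"angular":[0,0,0]}]' 0.76
python3 -m crank '[{"dp":[0.2,0.017,0],"angular":[0,0,0]},{"dp":[0.2,0.017,0],"angular":[0,0,0]},{"dp":[0.2,0.017,0],"angular":[0,0,0]},{"dp":[0.15,0.013,0],"angular":[0,0,0]},{"dp":[0,0,0],"angular":[0,0,0]}]'
```

```text
t: 22.15
tcp_pos: [0.5314, 0.2081, 0.05]
tool_rot: [-0.043, 0.999, 0.0, 0.001]
force: [0.3, -0.6, 0.6]
finger_gap: 0.241
gripper_force: 0.0
t: 22.65
tcp_pos: [0.5534, 0.21, 0.0497]
tool_rot: [-0.043, 0.999, 0.0, 0.001]
force: [-0.6, 0.8, 0.5]
finger_gap: 0.241
gripper_force: 0.0
```

```bash
python3 -m crank '[{"dp":[0.12,0.01,0],"angular":[0,0,0]},{"dp":[0.1,0.009,0],"angular":[0,0,0]},{"dp":[0.1,0.008,0],"angular":[0,0,0]},{"dp":[0.08,0.007,0],"angular":[0,0,0]},{"dp":[0,0,0],"angular":[0,0,0]}]'
python3 -m crank '[{"dp":[0.06,0.005,0],"angular":[0,0,0]},{"dp":[0.06,0.005,0],"angular":[0,0,0]},{"dp":[0.06,0.005,0],"angular":[0,0,0]},{"dp":[0.06,0.005,0],"angular":[0,0,0]},{"dp":[0,0,0],"angular":[0,0,0]}]'
```

```text
t: 23.15
tcp_pos: [0.5648, 0.2109, 0.0497]
tool_rot: [-0.043, 0.999, 0.0, 0.0]
force: [-1.4, -0.7, -1.0]
finger_gap: 0.24
gripper_force: 0.0
t: 23.65
tcp_pos: [0.5657, 0.2111, 0.0488]
tool_rot: [-0.043, 0.999, -0.001, -0.006]
force: [-10.8, 0.2, 4.0]
finger_gap: 0.242
gripper_force: 0.0
```

```bash
python3 -m crank '[{"dp":[0.1,0.008,0],"angular":[0,0,0]},{"dp":[0,0,0],"angular":[0,0,0]},{"dp":[-0.6,-0.05,0],"angular":[0,0,0]},{"dp":[-0.7,-0.06,0],"angular":[0,0,0]},{"dp":[-0.6,-0.05,0.5],"angular":[0,0,0]},{"dp":[0,0,1],"angular":[0,0,0]},{"dp":[0,0,1],"angular":[0,0,0]},{"dp":[0,0,1],"angular":[0,0,0]},{"dp":[-0.13,-0.7,1],"angular":[0,0,2]},{"dp":[-0.16,-1,0.5],"angular":[0,0,2.6]},{"dp":[-0.16,-1,0],"angular":[0,0,2.6]},{"dp":[-0.16,-1,0],"angular":[0,0,2.6]},{"dp":[-0.16,-1,0],"angular":[0,0,2.6]},{"dp":[-0.16,-1,0],"angular":[0,0,2.6]},{"dp":[-0.16,-1,0],"angular":[0,0,2.6]},{"dp":[-0.14,-0.88,0],"angular":[0,0,2.3]},{"dp":[0,0,0],"angular":[0,0,0]},{"dp":[0,0,0],"angular":[0,0,0]},{"dp":[0,0,0],"angular":[0,0,0]}]' -
python3 - <<'E'
from h import *
from station import vision
P,s,st=wrist("w8"); rects(P,.066,.078,minpix=200)
for n,roi in(("top",(200,150,260,220)),("side",(240,120,310,190))):
    s=vision.snapshot(n); cv2.imwrite(f"pics/{n}8.png",s["image"]); rects(cloud(s),.0695,.078,minpix=30,roi=roi)
E
```

```text
t: 25.55
tcp_pos: [0.4809, -0.0199, 0.1999]
tool_rot: [-0.215, 0.977, -0.0, 0.0]
force: [-0.1, 0.7, 1.0]
finger_gap: 0.238
gripper_force: 0.0
t 25.55 tcp [ 0.4809 -0.0199  0.1999] yaw(y) 114.8 gap 0.2380687420727582 gf 0.0 F [-0.1  0.7  1. ]
px [268 206] xy 484.2 -30.1 size 64.3 36.1 ang 24.8 z 0.072 n 3198
px [309 206] xy 469.8 0.7 size 63.9 8.2 ang 24.8 z 0.0719 n 742
px [ 24 249] xy 616.0 -208.0 size 91.4 54.5 ang 6.9 z 0.0719 n 3914
px [225 185] xy 615.1 233.6 size 76.0 24.9 ang 8.0 z 0.0731 n 149
px [237 184] xy 612.4 198.9 size 66.3 22.1 ang 5.3 z 0.0729 n 145
px [279 142] xy 625.0 229.8 size 26.2 30.5 ang 87.1 z 0.0729 n 64
px [284 149] xy 625.8 197.8 size 22.6 36.3 ang 88.8 z 0.0731 n 66
```

```bash
python3 -m crank '[{"dp":[-0.03,-0.04,0],"angular":[0,0,0]},{"dp":[0,0,0],"angular":[0,0,0]},{"dp":[0,0,-0.8],"angular":[0,0,0]},{"dp":[0,0,-1],"angular":[0,0,0]},{"dp":[0,0,-1],"angular":[0,0,0]},{"dp":[0,0,-1],"angular":[0,0,0]},{"dp":[0,0,-0.9],"angular":[0,0,0]},{"dp":[0,0,-0.5],"angular":[0,0,0]},{"dp":[0,0,0],"angular":[0,0,0]}]' 0 60
python3 -m crank '[{"dp":[0,0,0],"angular":[0,0,0]},{"dp":[0,0,0],"angular":[0,0,0]},{"dp":[0,0,0],"angular":[0,0,0]},{"dp":[0,0,0],"angular":[0,0,0]},{"dp":[0,0,0],"angular":[0,0,0]},{"dp":[0,0,0],"angular":[0,0,0]},{"dp":[0,0,0.5],"angular":[0,0,0]},{"dp":[0,0,1],"angular":[0,0,0]},{"dp":[0,0,1],"angular":[0,0,0]},{"dp":[0,0,0.5],"angular":[0,0,0]}]' 1 60
```

```text
t: 26.6
tcp_pos: [0.4785, -0.0213, 0.0418]
tool_rot: [-0.215, 0.977, 0.001, -0.002]
force: [-0.9, -0.1, -0.4]
finger_gap: 1.002
gripper_force: 0.0
t: 27.6
tcp_pos: [0.4801, -0.0218, 0.1356]
tool_rot: [-0.215, 0.977, -0.001, 0.001]
force: [0.1, 0.2, -3.8]
finger_gap: 0.649
gripper_force: 65.3
```

```bash
python3 -m crank '[{"dp":[0.4,0.06,0],"angular":[0,0,-3]},{"dp":[0.6,0.08,0],"angular":[0,0,-3]},{"dp":[0.6,0.08,0],"angular":[0,0,-3]},{"dp":[0.6,0.08,0],"angular":[0,0,-3]},{"dp":[0.6,0.08,0],"angular":[0,0,-3]},{"dp":[0.6,0.08,0],"angular":[0,0,-3]},{"dp":[0.6,0.08,0],"angular":[0,0,-3]},{"dp":[0.5,0.08,0],"angular":[0,0,-3]},{"dp":[0.4,0.06,0],"angular":[0,0,-3]},{"dp":[0.3,0,0],"angular":[0,0,-3]},{"dp":[0,0,0],"angular":[0,0,0]},{"dp":[0,0,-0.6],"angular":[0,0,0]},{"dp":[0,0,-0.9],"angular":[0,0,0]},{"dp":[0,0,-0.8],"angular":[0,0,0]},{"dp":[0,0,-0.3],"angular":[0,0,0]},{"dp":[0,0,0],"angular":[0,0,0]},{"dp":[0,0,0],"angular":[0,0,0]}]'
```

```text
t: 29.3
tcp_pos: [0.6358, -0.0014, 0.0563]
tool_rot: [0.045, 0.999, -0.0, 0.0]
force: [0.7, 0.7, -3.0]
finger_gap: 0.648
gripper_force: 65.0
```

```bash
python3 -m crank '[{"dp":[0,0,-0.15],"angular":[0,0,0]},{"dp":[0,0,-0.1],"angular":[0,0,0]},{"dp":[0,0,-0.03],"angular":[0,0,0]},{"dp":[0,0,0],"angular":[0,0,0]}]'
python3 -m crank '[{"dp":[0,0,0],"angular":[0,0,0]},{"dp":[0,0,0],"angular":[0,0,0]},{"dp":[0,0,0],"angular":[0,0,0]},{"dp":[0,0,0.4],"angular":[0,0,0]},{"dp":[0,0,1],"angular":[0,0,0]},{"dp":[0,0,1],"angular":[0,0,0]},{"dp":[-0.5,0,1],"angular":[0,0,0]},{"dp":[-1,0,1],"angular":[0,0,0]},{"dp":[-1,0,1],"angular":[0,0,0]},{"dp":[-1,0,0],"angular":[0,0,0]},{"dp":[-1,0,0],"angular":[0,0,0]},{"dp":[-1,0,0],"angular":[0,0,0]},{"dp":[-0.5,0,0],"angular":[0,0,0]},{"dp":[0,0,0],"angular":[0,0,0]},{"dp":[0,0,0],"angular":[0,0,0]}]' 0
python3 - <<'E'
from h import *
from station import vision
P,s,st=wrist("w9"); rects(P,.066,.085,minpix=200)
for n,x in(("top",(180,120,450,260)),("side",(180,80,460,380))):
    s=vision.snapshot(n); cv2.imwrite(f"pics/{n}9.png",s["image"]); print(n);rects(cloud(s),.0695,.085,minpix=30,roi=x)
a=cv2.imread("pics/top9.png")[110:260,170:450];b=cv2.imread("pics/side9.png")[90:390,190:450]
cv2.imwrite("pics/c9.png",np.hstack([cv2.resize(a,(448,240)),cv2.resize(b,(346,400))[80:320]]))
E
```

```text
t: 29.7
tcp_pos: [0.6368, -0.0015, 0.0499]
tool_rot: [0.045, 0.999, -0.0, 0.002]
force: [-2.5, 0.2, 5.7]
finger_gap: 0.652
gripper_force: 66.3
t: 31.2
tcp_pos: [0.4568, -0.0015, 0.2102]
tool_rot: [0.046, 0.999, -0.0, 0.001]
force: [0.4, -0.0, 0.3]
finger_gap: 1.001
gripper_force: 0.0
t 31.2 tcp [ 0.4568 -0.0015  0.2102] yaw(y) 84.77 gap 1.000574500635259 gf 0.0 F [ 0.4 -0.   0.3]
px [531 310] xy 586.8 228.9 size 23.9 22.9 ang 6.8 z 0.0714 n 405
px [490 313] xy 584.3 194.1 size 12.5 22.6 ang 2.5 z 0.0707 n 216
px [ 93 391] xy 638.3 -219.8 size 44.6 35.1 ang 83.6 z 0.0719 n 548
top
px [306 145] xy 728.9 -9.6 size 54.6 18.3 ang 83.9 z 0.0764 n 32
px [433 162] xy 665.1 -386.3 size 57.1 62.7 ang 16.8 z 0.083 n 180
px [295 173] xy 640.8 24.1 size 7.8 64.7 ang 84.9 z 0.077 n 60
px [307 174] xy 636.3 -9.6 size 35.9 65.6 ang 84.8 z 0.0776 n 260
px [376 182] xy 613.2 -215.1 size 56.6 70.2 ang 82.9 z 0.0727 n 352
px [225 185] xy 612.4 233.0 size 26.6 71.1 ang 88.3 z 0.0726 n 146
px [237 184] xy 614.8 199.3 size 70.7 22.4 ang 4.7 z 0.0723 n 149
px [185 257] xy 401.9 341.8 size 38.8 14.4 ang 87.0 z 0.0727 n 42
side
px [210 107] xy 492.8 466.1 size 59.7 35.4 ang 76.5 z 0.0729 n 124
px [280 119] xy 669.6 331.9 size 26.9 61.0 ang 69.6 z 0.0771 n 95
px [184 137] xy 392.7 333.1 size 61.2 24.7 ang 78.3 z 0.0729 n 107
px [273 144] xy 609.2 228.8 size 65.2 28.2 ang 6.4 z 0.0731 n 147
px [278 151] xy 610.3 195.6 size 63.8 25.0 ang 3.5 z 0.0729 n 151
px [319 197] xy 637.1 -2.9 size 59.6 64.9 ang 84.9 z 0.0774 n 522
px [363 195] xy 740.5 -29.3 size 26.8 61.0 ang 57.1 z 0.0773 n 129
px [351 272] xy 611.7 -217.6 size 57.7 68.5 ang 81.7 z 0.0731 n 798
px [423 347] xy 653.9 -398.3 size 30.6 62.0 ang 36.8 z 0.0792 n 202
```

View pics/c9.png

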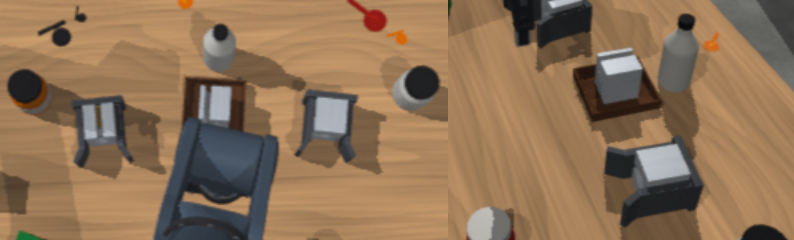

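The picture shows both collars seated against their end plates (top crop at (100,120) and (328,118)) and collar_offset upright in the tray at (213,103). The bottle and jars have not moved. collar_top measures d≈32.4 mm and collar_side d≈32.2 mm.

```bash
python3 -c "
from station import order
print(order.sign_off())"
```

```text
the job is handed in; nothing more can be done
None
```

I handed the job in at about 31 s: collar_top and collar_side both measure about 32 mm from their end plates (32 is fully home), collar_offset stands upright in the tray, and the bystanders look unmoved; no verdict came back.

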